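# Close and latch the drone case

## Robot

A 7-joint arm with a two-finger parallel gripper is mounted at the origin on the work surface. World frame = base frame: x ahead of the robot, y to its left, z up, the work surface at z = 0. Lengths are in m, angles in rad, forces in N, time in s.
With the tool pointing down it reaches from about 0.4 to 0.925 m from the base axis. Payload 4.1 kg.
Tool frame: the origin (TCP) lies between the finger pads; the fingertips stand 14 mm ahead of it and the grasp point (between the pads) lies 5 mm behind it; z points along the fingers, y is the line along which they close (so a half turn about z gives the same grasp; the last joint's range is limited). The gripper opens to 85 mm and grips with 20 to 120 N. Pads are 22 mm wide; open, the fingers measure 114 mm over their backs; the gripper's body (76 mm by 85 mm) begins 54 mm behind the grasp point. The pads swing forward as they close: fully open they stand 13 mm farther back than shut.
Start: joints at [-1.233, 0.398, 0.045, 1.537, -0.019, 1.207, -0.051], TCP at [0.275, 0.589, 0.245] pointing down, gripper open.
Joint ranges: [-2.82, 2.82], [-0.49, 2.23], [-1.37, 1.46], [0, 2.46], [-1.36, 4.5], [0.23, 2], [-2.94, 2.94]. Speed limits (rad/s): [2.57, 2.57, 3.14, 3.14, 3.14, 3.14, 3.14].

## Interface

Orientations are given as a rotation vector (axis times angle).
In Python, from plant import get_obs, get_image, camera_params, job_done gives the robot as it stands. The module is installed in compiled form; this text tells all that it offers.
- The arm moves only by the tool apply_moves, never from a script. Its argument "targets" is a list of rows, each an object of numbers: "rx", "ry", "rz": the turn, a rotation vector about the world's x, y, z in degrees; "x", "y", "z": the shift along the world's x, y, z in mm; "claw": the opening, from 0 (shut) to 1 (fully open). In form: [{"rx": .., "ry": .., "rz": .., "x": .., "y": .., "z": .., "claw": ..}, ...]. A call has 1 to 12 rows; each row shifts and turns the commanded pose from where the row before left it; what a row does not reach is not made up. A row lasts 1/8 s, in which the tool goes at most 62.5 mm and 10.7 degrees, less where a joint would pass 70% of its speed; a pose out of reach is approached as far as the arm can. A call with a gripper value outside its range is refused whole. The fingers move at their own pace and stop on an object; "grip_force" is the grip in N (left out, the last holds). Time passes only in rows, so rows that do not move let the fingers close. It gives the time, the measured TCP pose, the force, the opening and the grip force at its end, in the units of the state.
- get_obs(): the state, without advancing time (a new reading comes with each control period).
- get_image(name): name is "scene" or "top" or "wrist"; returns the picture (420x560x3 uint8, red, green, blue); there is no depth.
- camera_params(name): a dict with "camera_matrix" (3x3 intrinsics, pixels), "rvec" (rotation vector, rad) and "tvec" (3), from world to camera coordinates, as OpenCV has them; the wrist camera has in their place "hand_eye" (4x4, takes a point from camera to tool coordinates, whose origin is the TCP and whose axes are the flange's). Camera axes: x right, y down, z forward; pixel columns grow to the right and rows downward; lengths in m; the calibration is good to about 2 mm. A picture is of the moment at which its call begins: read the wrist's pose just before it. camera_params takes no time and is no camera call.
- job_done(): hands the job in; it is judged then, once.
The state is a dict: "clock": time; "joint_pos": joint angles; "joint_vel": joint speeds; "joint_torque": joint torques, N m; "eef_pos": TCP position; "tool_rot": TCP orientation; "force": force on the tool from outside, world axes, zero at the start; "ft_torque": the same for the moment, N m; "gripper_width": finger opening in m; "grip_force": force on a finger pad.
Only numpy, scipy, OpenCV 4.12 (cv2) and the standard library are available. Lean on these libraries where they do the work, as an engineer would, in place of code of your own. Each camera call takes 0.05 s, during which the arm holds its last target. There are 200 camera calls.

## Task

The drone is packed; close up its carrying case with your fingertips, without grasping or lifting anything. Push the open lid over and down until it is fully shut, without slamming it, and only then push both front latches down and in until they sit fully home against the case front. Leave the things packed in the case and those standing around it where they are.

Things in the scene. Friction and masses are not known exactly. Their poses are not given: they have to be found in the camera images.
- case: grey hard plastic case of a small drone, immovable on the blue mat, body 160 (x) by 270 (y) by 72 tall, open on top. Origin: centre of its underside, 4 mm above the bench; x to its rear (hinge side, away from the robot), y to the robot's left, z up. Front (-x) face: folded-down grab handle 90 wide, midway between the latches, 17 to 58 mm above the underside, 13 mm proud.
- lid (a joint): the case's lid, 160 by 270, 25 thick in its smooth middle (40 mm either side of the centre line), 28 over the ribs further out; hinged on the case's rear rim. Rad: 0 = shut flat on the rim (hard stop), grows as it opens upward, 1.57 = upright, at most 1.75. Stiff hinge: stays where left and must be pushed all the way (0.4 Nm upright, less when lying).
- lid_hinge (a point): a point on the lid's hinge axis, in the middle of its length: case frame x +83, y 0, z +72 mm. The hinge axis runs along the case's y. Fixed to the case, with the case's axes.
- lid_press (a point): point on the outside (top) face of the lid, on its centre line, 140 mm from the hinge axis and 25 mm above the rim plane when shut; 23 mm from the lid's free (front) edge. Moves with the lid: its z axis points out of the outer face, its x axis from the free edge to the hinge.
- latch_left (a joint): black clip, 42 wide, 40 tall, 8 thick, hinged on a pin along the case's y on the lid's front edge, on the robot's left (case y +85 mm). Rad: 0 = hanging straight down flush on the case front, hooked over its rib (fully home, hard stop); grows as the free end swings out from the front and up; 1.57 = straight out. Friction (0.08 Nm, 3 N at the free end) holds it where left.
- latch_right (a joint): black clip, 42 wide, 40 tall, 8 thick, hinged on a pin along the case's y on the lid's front edge, on the robot's right (case y -85 mm). Rad: 0 = hanging straight down flush on the case front, hooked over its rib (fully home, hard stop); grows as the free end swings out from the front and up; 1.57 = straight out. Friction (0.08 Nm, 3 N at the free end) holds it where left.
- latch_left_pin (a point): centre of the left latch's hinge pin, fixed to the lid; with the lid shut it lies in the case frame at x -86, y +85, z +84 mm. The latch reaches 34 mm from the pin to its free end.
- latch_left_press (a point): point on the outer face of the left latch, mid-width, 26 mm from the pin towards the free end and 5 mm out from the pin's centre. Moves with the latch: its -x axis points out of the outer face, its -z axis to the free end. With lid and latch shut it lies in the case frame at x -91, y +85, z +58 mm.
- latch_right_pin (a point): centre of the right latch's hinge pin, fixed to the lid; with the lid shut it lies in the case frame at x -86, y -85, z +84 mm. The latch reaches 34 mm from the pin to its free end.
- latch_right_press (a point): point on the outer face of the right latch, mid-width, 26 mm from the pin towards the free end and 5 mm out from the pin's centre. Moves with the latch: its -x axis points out of the outer face, its -z axis to the free end. With lid and latch shut it lies in the case frame at x -91, y -85, z +58 mm.
- drone: folded grey camera drone, 78 by 142 by 53 tall, loose in a foam pocket of the case; origin at its underside. Stays in the case.
- battery0: grey drone battery, 60 by 38 by 36 tall, loose in the rear foam pocket at the case's right end; origin at its underside. Stays in the case.
- battery1: the same, in the front pocket at the case's right end. Stays in the case.
- cells: bystander: upright taped stack of four bare silver battery cells, 58 by 37 by 70 tall, beside the case; origin at its underside.
- charger: bystander: black battery charger, 130 by 85 by 54 tall, beside the case; origin at its underside.
- scissors: bystander: scissors with green handles lying flat, about 132 by 74, 8 thick, on the mat ahead of the case on its left; origin near the pivot, underside.

How it is judged:
By the outcome, as a careful person would: the job done as asked, in the order asked, and still so for the second after the job is handed in, with the robot touching nothing.
It also fails if it takes over 58 s, if anything falls off the work surface, if the arm or the gripper's body presses on something with over 40 N, if the wrist force passes 120 N, or if a joint passes its speed limit or range.

## Working session

There is one attempt and no reset: what is moved stays moved. The work goes in short steps, Python scripts to look and compute and a tool call to move; the robot and the scene stay as the last step left them, time stands still between calls to the robot, and variables do not carry over. Pictures are saved under pics/ and viewed, at most 10 in all, crops included, and the job is handed in when it is done.

Besides the shell and the picture viewer there is one more tool, called as name(argument=value, ...), one argument or row to a line, values as JSON. apply_moves: Moves the arm, as the interface text tells. Its arguments: {"type":"object","properties":{"targets":{"type":"array"},"grip_force":{"type":"number"}},"required":["targets"]}

```bash
mkdir -p pics; cat > h.py <<'E'
import numpy as np, cv2
from plant import *
def cam(n):
    p=camera_params(n); K=np.array(p["camera_matrix"]); R=cv2.Rodrigues(np.array(p["rvec"],float))[0]; t=np.array(p["tvec"],float).ravel(); return K,R,t
def ray(n,u,v):
    K,R,t=cam(n); d=R.T@np.linalg.inv(K)@np.array([u,v,1.]); return -R.T@t,d/np.linalg.norm(d)
def onz(n,u,v,z):
    o,d=ray(n,u,v); return o+d*(z-o[2])/d[2]
def proj(n,P):
    K,R,t=cam(n); q=(R@np.atleast_2d(P).T).T+t; q=(K@q.T).T; return q[:,:2]/q[:,2:]
def tri(a,b):
    (o1,d1),(o2,d2)=ray(*a),ray(*b); s=np.linalg.lstsq(np.c_[d1,-d2],o2-o1,rcond=None)[0]; p,q=o1+d1*s[0],o2+d2*s[1]; return (p+q)/2,np.linalg.norm(p-q)
def save(n,f):
    im=get_image(n)[:,:,::-1].copy(); cv2.imwrite("pics/"+f,im); return im
E
python3 - <<'E'
from h import *
save("scene","s0.png");save("top","t0.png")
for n in("scene","top"):
    o,d=ray(n,280,210);print(n,o,d)
o=get_obs();print(o["clock"],o["eef_pos"],o["tool_rot"],o["force"])
E
```

```text
scene [ 0.71781368 -0.36837383  1.07881412] [-0.17928894  0.39795906 -0.89971332]
top [0.4848755  0.02107625 1.08732353] [ 0.04667804  0.032012   -0.99839691]
0.1 [0.27472011 0.58848    0.24436922] [-6.80454737e-01 -3.06672168e+00  2.77833999e-03] [-1.08181617  0.94259439  0.19931874]
```

View pics/s0.png

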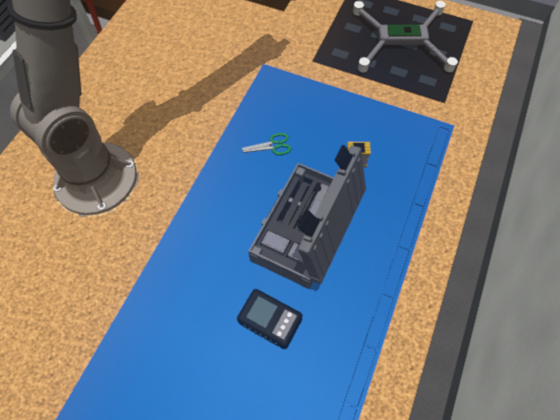

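View pics/t0.png

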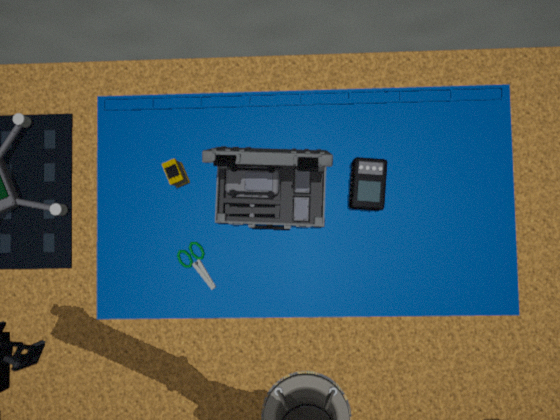

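```bash
python3 - <<'E'
from h import *
a=cv2.imread("pics/t0.png")[130:250,190:350];b=cv2.imread("pics/s0.png")[130:300,230:390]
cv2.imwrite("pics/c0.png",np.vstack([cv2.resize(a,None,fx=5,fy=5,interpolation=3)]))
cv2.imwrite("pics/c1.png",cv2.resize(b,None,fx=3.5,fy=3.5,interpolation=3))
E
```

```text
(no output)
```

View pics/c0.png

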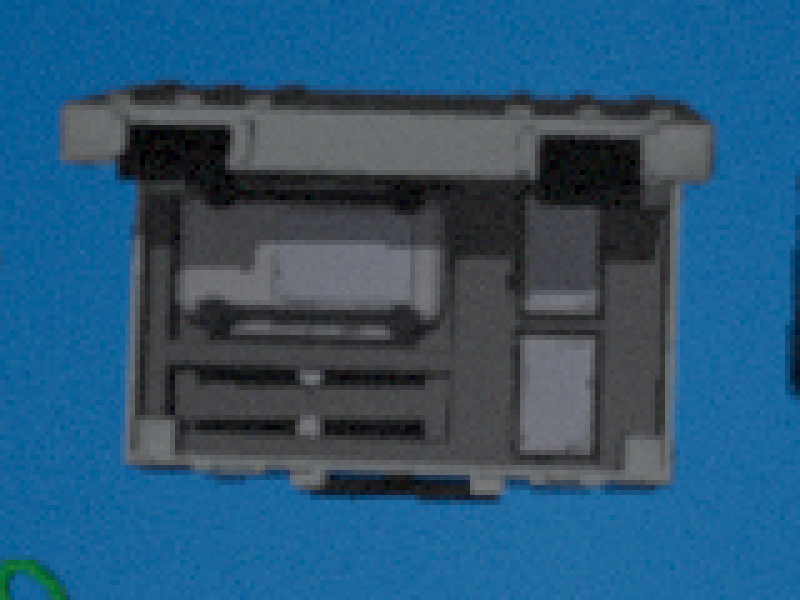

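View pics/c1.png

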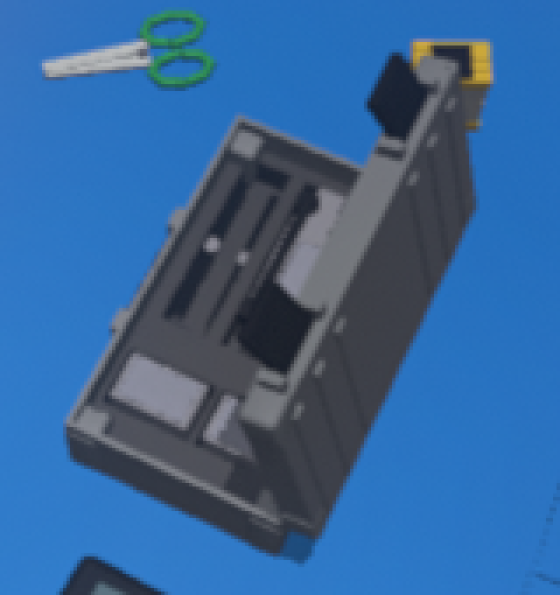

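```bash
python3 - <<'E'
from h import *
f=lambda x,y:(190+x/5,130+y/5)
L=onz("top",*f(127,465),.076);R=onz("top",*f(672,486),.076)
print(L,R,np.linalg.norm(L-R))
y=(L-R)/np.linalg.norm(L-R);x=np.array([y[1],-y[0],0]);M=(L+R)/2
C=M+80*x/1000;C[2]=.004
print("yaw",np.degrees(np.arctan2(x[1],x[0])),"C",C)
H=C+.083*x+[0,0,.072]
print("hinge",H)
# predicted lid corners for angles
for a in(1.4,1.5,1.57,1.65,1.75):
  r=-x*np.cos(a)+np.array([0,0,1])*np.sin(a); n=x*np.sin(a)+np.array([0,0,1])*np.cos(a)
  q=[H+.163*r+s*.135*y+k*n for s in(1,-1) for k in(0,.028)]
  print(a,((proj("top",q)-[190,130])*5).round().tolist(),((proj("scene",q)-[230,130])*3.5).round().tolist())
q=[C+sx*.08*x+s*.135*y+[0,0,.072] for sx in(-1,1) for s in(1,-1)]
print(((proj("scene",q)-[230,130])*3.5).round().tolist())
for n,u,v,z in(("cells",173,160,.075),("cellsb",187,187,.005),("chl",352,184,.05),("sc",205,243,.008),("sc2",213,288,.008)): print(n,onz("top",u,v,z))
o=get_obs();from scipy.spatial.transform import Rotation as Ro
print(Ro.from_rotvec(o["tool_rot"]).as_matrix().round(3))
print(camera_params("wrist")["hand_eye"])
E
```

```text
[0.5029607  0.21399083 0.076     ] [ 0.48793043 -0.05459808  0.076     ] 0.2690091325557794
yaw -3.202939672637551 C [0.5753206  0.07522655 0.004     ]
hinge [0.65819094 0.07058912 0.076     ]
1.4 [[68.0, 137.0], [69.0, 70.0], [713.0, 158.0], [717.0, 90.0]] [[432.0, 61.0], [475.0, 74.0], [247.0, 424.0], [293.0, 442.0]]
1.5 [[69.0, 98.0], [71.0, 31.0], [715.0, 119.0], [718.0, 51.0]] [[457.0, 69.0], [499.0, 84.0], [274.0, 435.0], [320.0, 455.0]]
1.57 [[70.0, 71.0], [73.0, 5.0], [716.0, 91.0], [718.0, 24.0]] [[474.0, 76.0], [516.0, 93.0], [292.0, 443.0], [338.0, 465.0]]
1.65 [[71.0, 41.0], [76.0, -24.0], [717.0, 60.0], [719.0, -5.0]] [[494.0, 84.0], [535.0, 103.0], [314.0, 454.0], [359.0, 476.0]]
1.75 [[74.0, 4.0], [80.0, -58.0], [718.0, 23.0], [719.0, -39.0]] [[517.0, 96.0], [558.0, 117.0], [340.0, 467.0], [385.0, 491.0]]
[[231.0, 116.0], [57.0, 425.0], [434.0, 200.0], [274.0, 528.0]]
cells [0.66257061 0.31942557 0.075     ]
cellsb [0.60151165 0.30274521 0.005     ]
chl [ 0.59552463 -0.12824771  0.05      ]
sc [0.45193069 0.25508923 0.008     ]
sc2 [0.33388333 0.23500273 0.008     ]
[[-0.906  0.423 -0.001]
 [ 0.423  0.906 -0.002]
 [-0.    -0.002 -1.   ]]
[[ 3.69011541e-04 -9.45383872e-01 -3.25958890e-01  8.40520457e-02]
 [ 9.99998657e-01  8.69406117e-04 -1.38947422e-03 -2.24900279e-04]
 [ 1.59697718e-03 -3.25957939e-01  9.45382923e-01 -1.29098057e-01]
 [ 0.00000000e+00  0.00000000e+00  0.00000000e+00  1.00000000e+00]]
```

apply_moves(
  targets=[
    {"rz": 7.3, "x": 35, "y": -10, "z": 25, "claw": 0},
    {"rz": 7.3, "x": 35, "y": -10, "z": 25, "claw": 0},
    {"rz": 7.3, "x": 35, "y": -15, "z": 25, "claw": 0},
    {"x": 40, "y": -25, "z": 10, "claw": 0},
    {"x": 40, "y": -25, "claw": 0},
    {"x": 40, "y": -25, "claw": 0},
    {"x": 40, "y": -25, "claw": 0},
    {"x": 40, "y": -25, "claw": 0},
    {"x": 40, "y": -25, "claw": 0},
    {"x": 40, "y": -25, "claw": 0},
    {"x": 40, "y": -25, "claw": 0},
    {"claw": 0},
  ],
)

```text
schema error: expected keys rx, ry, rz, x, y, z, claw
```

All keys are needed.

apply_moves(
  targets=[
    {"rx": 0, "ry": 0, "rz": 7.3, "x": 35, "y": -10, "z": 25, "claw": 0},
    {"rx": 0, "ry": 0, "rz": 7.3, "x": 35, "y": -10, "z": 25, "claw": 0},
    {"rx": 0, "ry": 0, "rz": 7.3, "x": 35, "y": -15, "z": 25, "claw": 0},
    {"rx": 0, "ry": 0, "rz": 0, "x": 40, "y": -25, "z": 10, "claw": 0},
    {"rx": 0, "ry": 0, "rz": 0, "x": 40, "y": -25, "z": 0, "claw": 0},
    {"rx": 0, "ry": 0, "rz": 0, "x": 40, "y": -25, "z": 0, "claw": 0},
    {"rx": 0, "ry": 0, "rz": 0, "x": 40, "y": -25, "z": 0, "claw": 0},
    {"rx": 0, "ry": 0, "rz": 0, "x": 40, "y": -25, "z": 0, "claw": 0},
    {"rx": 0, "ry": 0, "rz": 0, "x": 40, "y": -25, "z": 0, "claw": 0},
    {"rx": 0, "ry": 0, "rz": 0, "x": 40, "y": -25, "z": 0, "claw": 0},
    {"rx": 0, "ry": 0, "rz": 0, "x": 40, "y": -25, "z": 0, "claw": 0},
    {"rx": 0, "ry": 0, "rz": 0, "x": 0, "y": 0, "z": 0, "claw": 0},
  ],
)

```text
clock: 1.6
eef_pos: [0.7035, 0.3485, 0.3282]
tool_rot: [0.098, 3.14, -0.007]
force: [0.5, 0.3, -0.4]
gripper_width: -0.0
grip_force: 0.0
```

apply_moves(
  targets=[
    {"rx": 0, "ry": 0, "rz": 0, "x": 5, "y": -40, "z": 0, "claw": 0},
    {"rx": 0, "ry": 0, "rz": 0, "x": 5, "y": -40, "z": 0, "claw": 0},
    {"rx": 0, "ry": 0, "rz": 0, "x": 0, "y": -40, "z": 0, "claw": 0},
    {"rx": 0, "ry": 0, "rz": 0, "x": 0, "y": -40, "z": 0, "claw": 0},
    {"rx": 0, "ry": 0, "rz": 0, "x": 0, "y": -40, "z": 0, "claw": 0},
    {"rx": 0, "ry": 0, "rz": 0, "x": 0, "y": -40, "z": 0, "claw": 0},
    {"rx": 0, "ry": 0, "rz": 0, "x": 0, "y": -40, "z": 0, "claw": 0},
    {"rx": 0, "ry": 0, "rz": 0, "x": 0, "y": 0, "z": -35, "claw": 0},
    {"rx": 0, "ry": 0, "rz": 0, "x": 0, "y": 0, "z": -35, "claw": 0},
    {"rx": 0, "ry": 0, "rz": 0, "x": 0, "y": 0, "z": -34, "claw": 0},
    {"rx": 0, "ry": 0, "rz": 0, "x": 0, "y": 0, "z": 0, "claw": 0},
  ],
)

```text
clock: 2.98
eef_pos: [0.7072, 0.0752, 0.2227]
tool_rot: [-0.083, -3.133, 0.0]
force: [-0.1, 0.2, 0.3]
gripper_width: 0.0002
grip_force: 0.0
```

```bash
python3 - <<'E'
from h import *
im=save("scene","s1.png");t=save("top","t1.png")
a=cv2.resize(im[100:310,210:410],None,fx=2,fy=2);b=cv2.resize(t[100:250,190:380],None,fx=2,fy=2)
c=np.zeros((420,790,3),np.uint8);c[:420,:400]=a;c[:300,400:780]=b;cv2.imwrite("pics/m1.png",c)
E
```

```text
(no output)
```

View pics/m1.png

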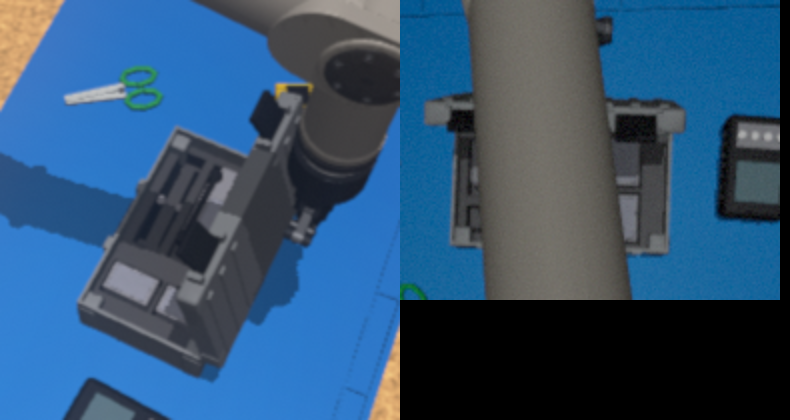

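```bash
python3 - <<'E'
from h import *
for a in np.arange(1.36,-.05,-.08):
  x=.658-.14*np.cos(a)+.025*np.sin(a)+.011; z=.076+.14*np.sin(a)+.025*np.cos(a)+.014
  print(round(a,2),round(x*1000),round(z*1000))
E
```

```text
1.36 664 232
1.28 653 231
1.2 642 230
1.12 631 227
1.04 620 223
0.96 609 219
0.88 599 214
0.8 589 208
0.72 580 201
0.64 572 194
0.56 564 186
0.48 556 177
0.4 550 168
0.32 544 158
0.24 539 148
0.16 535 137
0.08 531 126
-0.0 529 115
```

apply_moves(
  targets=[
    {"rx": 0, "ry": 0, "rz": 0, "x": -12, "y": -2, "z": 0, "claw": 0},
    {"rx": 0, "ry": 0, "rz": 0, "x": -12, "y": -2, "z": 0, "claw": 0},
    {"rx": 0, "ry": 0, "rz": 0, "x": -8, "y": 0, "z": 0, "claw": 0},
    {"rx": 0, "ry": 0, "rz": 0, "x": -8, "y": 0, "z": 0, "claw": 0},
    {"rx": 0, "ry": 0, "rz": 0, "x": -6, "y": 0, "z": 0, "claw": 0},
    {"rx": 0, "ry": 0, "rz": 0, "x": -6, "y": 0, "z": 0, "claw": 0},
  ],
)

```text
clock: 3.82
eef_pos: [0.6587, 0.0702, 0.2266]
tool_rot: [0.085, 3.138, 0.001]
force: [2.7, 0.3, -1.3]
gripper_width: 0.0
grip_force: 1.3
```

apply_moves(
  targets=[
    {"rx": 0, "ry": 0, "rz": 0, "x": -9, "y": 0, "z": 0, "claw": 0},
    {"rx": 0, "ry": 0, "rz": 0, "x": -11, "y": 0, "z": 0, "claw": 0},
    {"rx": 0, "ry": 0, "rz": 0, "x": -11, "y": 1, "z": -2, "claw": 0},
    {"rx": 0, "ry": 0, "rz": 0, "x": -11, "y": 1, "z": -3, "claw": 0},
    {"rx": 0, "ry": 0, "rz": 0, "x": -11, "y": 1, "z": -4, "claw": 0},
    {"rx": 0, "ry": 0, "rz": 0, "x": -10, "y": 0, "z": -5, "claw": 0},
    {"rx": 0, "ry": 0, "rz": 0, "x": -10, "y": 1, "z": -6, "claw": 0},
    {"rx": 0, "ry": 0, "rz": 0, "x": -9, "y": 1, "z": -7, "claw": 0},
    {"rx": 0, "ry": 0, "rz": 0, "x": -8, "y": 0, "z": -7, "claw": 0},
    {"rx": 0, "ry": 0, "rz": 0, "x": -8, "y": 1, "z": -8, "claw": 0},
  ],
)

```text
clock: 5.08
eef_pos: [0.5594, 0.0759, 0.1838]
tool_rot: [-0.086, -3.14, 0.0]
force: [1.7, -0.5, 0.4]
gripper_width: 0.0
grip_force: 0.6
```

apply_moves(
  targets=[
    {"rx": 0, "ry": 0, "rz": 0, "x": -6, "y": 0, "z": -8, "claw": 0},
    {"rx": 0, "ry": 0, "rz": 0, "x": -6, "y": 0, "z": -9, "claw": 0},
    {"rx": 0, "ry": 0, "rz": 0, "x": -5, "y": 1, "z": -9, "claw": 0},
    {"rx": 0, "ry": 0, "rz": 0, "x": -4, "y": 0, "z": -8, "claw": 0},
    {"rx": 0, "ry": 0, "rz": 0, "x": -3, "y": 0, "z": -7, "claw": 0},
    {"rx": 0, "ry": 0, "rz": 0, "x": -2, "y": 0, "z": -6, "claw": 0},
    {"rx": 0, "ry": 0, "rz": 0, "x": -2, "y": 0, "z": -5, "claw": 0},
    {"rx": 0, "ry": 0, "rz": 0, "x": -1, "y": 0, "z": -4, "claw": 0},
  ],
)

```text
clock: 6.08
eef_pos: [0.531, 0.0771, 0.1281]
tool_rot: [0.086, 3.14, 0.0]
force: [-0.5, 0.3, 0.4]
gripper_width: -0.0002
grip_force: 0.5
```

apply_moves(
  targets=[
    {"rx": 0, "ry": 0, "rz": 0, "x": 0, "y": 0, "z": -3, "claw": 0},
    {"rx": 0, "ry": 0, "rz": 0, "x": 0, "y": 0, "z": -2, "claw": 0},
    {"rx": 0, "ry": 0, "rz": 0, "x": 0, "y": 0, "z": -2, "claw": 0},
    {"rx": 0, "ry": 0, "rz": 0, "x": 0, "y": 0, "z": -2, "claw": 0},
    {"rx": 0, "ry": 0, "rz": 0, "x": 0, "y": 0, "z": -2, "claw": 0},
  ],
)

```text
clock: 6.7
eef_pos: [0.531, 0.0769, 0.1172]
tool_rot: [0.086, 3.14, 0.0]
force: [-1.2, 0.1, 0.5]
gripper_width: 0.0002
grip_force: 0.4
```

apply_moves(
  targets=[
    {"rx": 0, "ry": 0, "rz": 0, "x": 0, "y": 0, "z": -1, "claw": 0},
    {"rx": 0, "ry": 0, "rz": 0, "x": 0, "y": 0, "z": -1, "claw": 0},
  ],
)

```text
clock: 6.95
eef_pos: [0.531, 0.077, 0.1153]
tool_rot: [0.086, 3.14, 0.0]
force: [-0.7, 0.4, -0.3]
gripper_width: 0.0001
grip_force: 0.4
```

apply_moves(
  targets=[
    {"rx": 0, "ry": 0, "rz": 0, "x": 0, "y": 0, "z": -1, "claw": 0},
    {"rx": 0, "ry": 0, "rz": 0, "x": 0, "y": 0, "z": -1, "claw": 0},
    {"rx": 0, "ry": 0, "rz": 0, "x": 0, "y": 0, "z": -1, "claw": 0},
  ],
)

```text
clock: 7.32
eef_pos: [0.531, 0.077, 0.1149]
tool_rot: [-0.086, -3.14, -0.001]
force: [-7.8, -0.5, 22.2]
gripper_width: -0.0004
grip_force: 11.7
```

```bash
python3 - <<'E'
from h import *
print(get_obs()["force"],get_obs()["eef_pos"])
im=save("scene","s2.png");w=save("wrist","w2.png")
a=cv2.resize(im[100:310,210:410],None,fx=2,fy=2);b=cv2.resize(w,(390,292))
c=np.zeros((420,790,3),np.uint8);c[:420,:400]=a;c[:292,400:790]=b;cv2.imwrite("pics/m2.png",c)
E
```

```text
[-7.8109527  -0.53035589 22.17262092] [0.531016   0.07702368 0.11489271]
```

View pics/m2.png

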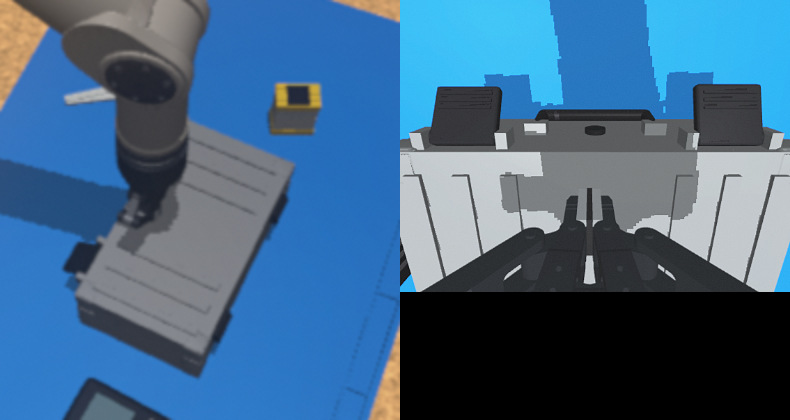

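apply_moves(
  targets=[
    {"rx": 0, "ry": 0, "rz": 0, "x": 0, "y": 0, "z": 10, "claw": 0},
    {"rx": 0, "ry": 0, "rz": 0, "x": 0, "y": 0, "z": 30, "claw": 0},
    {"rx": 0, "ry": 0, "rz": 0, "x": 0, "y": 0, "z": 30, "claw": 0},
    {"rx": 0, "ry": -4, "rz": 0, "x": -25, "y": 30, "z": 0, "claw": 0},
    {"rx": 0, "ry": -4, "rz": 0, "x": -25, "y": 30, "z": 0, "claw": 0},
    {"rx": 0, "ry": -4, "rz": 0, "x": -26, "y": 29, "z": 0, "claw": 0},
    {"rx": 0, "ry": 0, "rz": 0, "x": 0, "y": 0, "z": -15, "claw": 0},
    {"rx": 0, "ry": 0, "rz": 0, "x": 0, "y": 0, "z": -15, "claw": 0},
    {"rx": 0, "ry": 0, "rz": 0, "x": 0, "y": 0, "z": 0, "claw": 0},
  ],
)

```text
clock: 8.55
eef_pos: [0.4547, 0.1649, 0.1511]
tool_rot: [0.081, 2.933, 0.006]
force: [-0.4, -0.7, 0.2]
gripper_width: 0.0004
grip_force: 0.0
```

```bash
python3 - <<'E'
from h import *
for a in np.arange(1.57,-.05,-.157):
  X=-86-26*np.sin(a)-5*np.cos(a);Z=84-26*np.cos(a)+5*np.sin(a)
  print(round(a,2),"L",round(575.3+.998*X+4.75-13.7),"R",round(575.3+.998*X-4.75-13.7),"z",round(Z+4+11.4))
im=save("scene","s3.png");w=save("wrist","w3.png")
a=cv2.resize(im[100:310,180:380],None,fx=2,fy=2);b=cv2.resize(w,(390,292))
c=np.zeros((420,790,3),np.uint8);c[:420,:400]=a;c[:292,400:790]=b;cv2.imwrite("pics/m3.png",c)
E
```

```text
1.57 L 455 R 445 z 104
1.41 L 454 R 445 z 100
1.26 L 454 R 445 z 96
1.1 L 455 R 446 z 92
0.94 L 457 R 447 z 88
0.78 L 459 R 449 z 85
0.63 L 461 R 452 z 81
0.47 L 464 R 455 z 78
0.31 L 468 R 458 z 76
0.16 L 472 R 462 z 75
-0.0 L 476 R 466 z 73
```

View pics/m3.png

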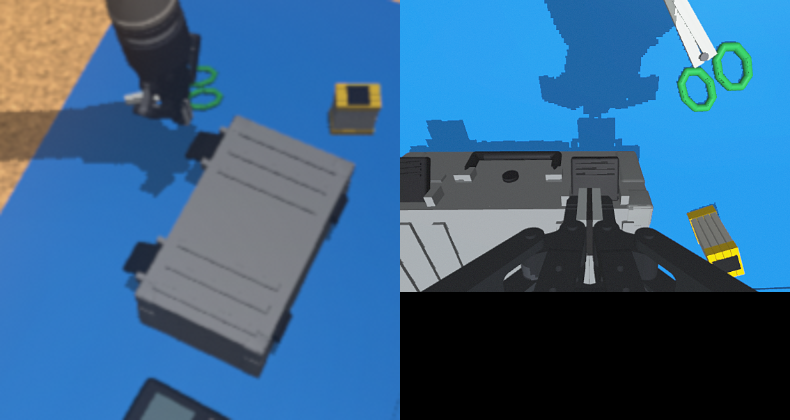

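apply_moves(
  targets=[
    {"rx": 0, "ry": 0, "rz": 0, "x": 0, "y": 1, "z": -15, "claw": 0},
    {"rx": 0, "ry": 0, "rz": 0, "x": 0, "y": 0, "z": -15, "claw": 0},
    {"rx": 0, "ry": 0, "rz": 0, "x": 0, "y": 0, "z": -8, "claw": 0},
    {"rx": 0, "ry": 0, "rz": 0, "x": 0, "y": 0, "z": -8, "claw": 0},
    {"rx": 0, "ry": 0, "rz": 0, "x": 0, "y": 0, "z": -5, "claw": 0},
    {"rx": 0, "ry": 0, "rz": 0, "x": 0, "y": 0, "z": -5, "claw": 0},
  ],
)

```text
clock: 9.4
eef_pos: [0.4552, 0.1671, 0.0962]
tool_rot: [0.08, 2.931, 0.009]
force: [-0.7, 0.6, 0.0]
gripper_width: 0.0002
grip_force: 0.0
```

apply_moves(
  targets=[
    {"rx": 0, "ry": 0, "rz": 0, "x": 0, "y": 0, "z": -4, "claw": 0},
    {"rx": 0, "ry": 0, "rz": 0, "x": 1, "y": 0, "z": -4, "claw": 0},
    {"rx": 0, "ry": 0, "rz": 0, "x": 2, "y": 0, "z": -4, "claw": 0},
    {"rx": 0, "ry": 0, "rz": 0, "x": 3, "y": 0, "z": -4, "claw": 0},
    {"rx": 0, "ry": 0, "rz": 0, "x": 3, "y": 0, "z": -3, "claw": 0},
    {"rx": 0, "ry": 0, "rz": 0, "x": 3, "y": 0, "z": -2, "claw": 0},
    {"rx": 0, "ry": 0, "rz": 0, "x": 4, "y": 0, "z": -1, "claw": 0},
  ],
)

```text
clock: 10.28
eef_pos: [0.4693, 0.1664, 0.0732]
tool_rot: [0.08, 2.935, 0.006]
force: [-4.9, -1.0, -1.3]
gripper_width: 0.0001
grip_force: 1.7
```

Contact, pushing +x. Continue until the force rises at the stop.

apply_moves(
  targets=[
    {"rx": 0, "ry": 0, "rz": 0, "x": 3, "y": 0, "z": 0, "claw": 0},
    {"rx": 0, "ry": 0, "rz": 0, "x": 2, "y": 0, "z": 0, "claw": 0},
    {"rx": 0, "ry": 0, "rz": 0, "x": 2, "y": 0, "z": 0, "claw": 0},
  ],
)

```text
clock: 10.65
eef_pos: [0.4771, 0.1668, 0.0738]
tool_rot: [0.08, 2.933, 0.007]
force: [-4.9, 0.0, -2.5]
gripper_width: 0.0
grip_force: 2.1
```

apply_moves(
  targets=[
    {"rx": 0, "ry": 0, "rz": 0, "x": 1, "y": 0, "z": 0, "claw": 0},
    {"rx": 0, "ry": 0, "rz": 0, "x": 1, "y": 0, "z": 0, "claw": 0},
  ],
)

```text
clock: 10.9
eef_pos: [0.4791, 0.1668, 0.0739]
tool_rot: [0.08, 2.933, 0.007]
force: [-6.9, 0.1, -1.7]
gripper_width: 0.0
grip_force: 3.6
```

apply_moves(
  targets=[
    {"rx": 0, "ry": 0, "rz": 0, "x": 1, "y": 0, "z": 0, "claw": 0},
    {"rx": 0, "ry": 0, "rz": 0, "x": 1, "y": 0, "z": 0, "claw": 0},
  ],
)

```text
clock: 11.15
eef_pos: [0.4794, 0.1668, 0.0737]
tool_rot: [0.08, 2.936, 0.006]
force: [-13.9, -0.5, 5.6]
gripper_width: 0.0001
grip_force: 6.5
```

apply_moves(
  targets=[
    {"rx": 0, "ry": 0, "rz": 0, "x": 1, "y": 0, "z": 0, "claw": 0},
  ],
)

```text
clock: 11.28
eef_pos: [0.4795, 0.1668, 0.0736]
tool_rot: [0.079, 2.938, 0.005]
force: [-15.7, -0.1, 8.1]
gripper_width: -0.0001
grip_force: 7.9
```

apply_moves(
  targets=[
    {"rx": 0, "ry": 0, "rz": 0, "x": 1, "y": 0, "z": 0, "claw": 0},
    {"rx": 0, "ry": 0, "rz": 0, "x": 1, "y": 0, "z": 0, "claw": 0},
    {"rx": 0, "ry": 0, "rz": 0, "x": 1, "y": 0, "z": 0, "claw": 0},
  ],
)

```text
clock: 11.65
eef_pos: [0.4799, 0.1668, 0.0734]
tool_rot: [0.079, 2.943, 0.003]
force: [-24.2, 0.6, 17.9]
gripper_width: 0.0001
grip_force: 12.2
```

apply_moves(
  targets=[
    {"rx": 0, "ry": 0, "rz": 0, "x": -10, "y": 0, "z": 0, "claw": 0},
    {"rx": 0, "ry": 0, "rz": 0, "x": -25, "y": 0, "z": 0, "claw": 0},
    {"rx": 0, "ry": 0, "rz": 0, "x": -5, "y": 0, "z": 35, "claw": 0},
    {"rx": 0, "ry": 0, "rz": 0, "x": 0, "y": 0, "z": 40, "claw": 0},
    {"rx": 0, "ry": 0, "rz": 0, "x": 0, "y": -45, "z": 0, "claw": 0},
    {"rx": 0, "ry": 0, "rz": 0, "x": 0, "y": -45, "z": 0, "claw": 0},
    {"rx": 0, "ry": 0, "rz": 0, "x": 0, "y": -45, "z": 0, "claw": 0},
    {"rx": 0, "ry": 0, "rz": 0, "x": 0, "y": -35, "z": 0, "claw": 0},
    {"rx": 0, "ry": 0, "rz": 0, "x": 0, "y": 0, "z": 0, "claw": 0},
  ],
)

```text
clock: 12.78
eef_pos: [0.4488, -0.006, 0.1514]
tool_rot: [0.089, 2.923, 0.008]
force: [0.5, 0.5, 0.2]
gripper_width: 0.0002
grip_force: 0.0
```

```bash
python3 - <<'E'
from h import *
im=save("scene","s4.png");w=save("wrist","w4.png")
a=cv2.resize(im[100:310,180:380],None,fx=2,fy=2);b=cv2.resize(w,(390,292))
c=np.zeros((420,790,3),np.uint8);c[:420,:400]=a;c[:292,400:790]=b;cv2.imwrite("pics/m4.png",c)
E
```

```text
(no output)
```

View pics/m4.png

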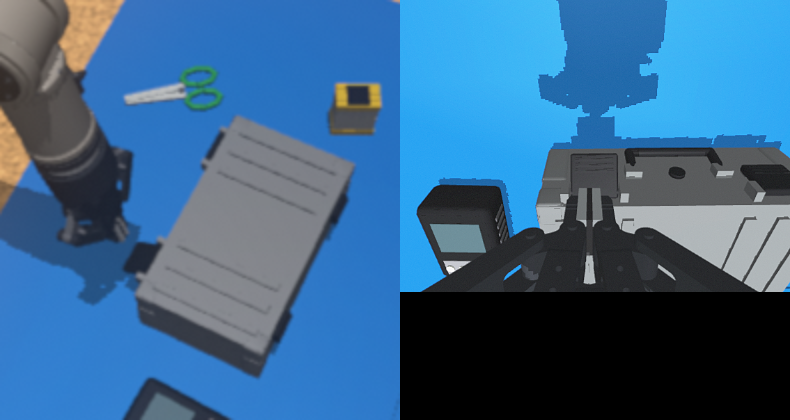

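apply_moves(
  targets=[
    {"rx": 0, "ry": 0, "rz": 0, "x": -2, "y": 1, "z": -15, "claw": 0},
    {"rx": 0, "ry": 0, "rz": 0, "x": 0, "y": 0, "z": -15, "claw": 0},
    {"rx": 0, "ry": 0, "rz": 0, "x": 0, "y": 0, "z": -8, "claw": 0},
    {"rx": 0, "ry": 0, "rz": 0, "x": 0, "y": 0, "z": -8, "claw": 0},
    {"rx": 0, "ry": 0, "rz": 0, "x": 0, "y": 0, "z": -5, "claw": 0},
    {"rx": 0, "ry": 0, "rz": 0, "x": 0, "y": 0, "z": -5, "claw": 0},
    {"rx": 0, "ry": 0, "rz": 0, "x": 0, "y": 0, "z": -4, "claw": 0},
    {"rx": 0, "ry": 0, "rz": 0, "x": 1, "y": 0, "z": -4, "claw": 0},
    {"rx": 0, "ry": 0, "rz": 0, "x": 2, "y": 0, "z": -4, "claw": 0},
    {"rx": 0, "ry": 0, "rz": 0, "x": 3, "y": 0, "z": -4, "claw": 0},
  ],
)

```text
clock: 14.12
eef_pos: [0.4501, -0.0022, 0.0772]
tool_rot: [0.08, 2.931, 0.008]
force: [-0.9, -0.9, 2.5]
gripper_width: -0.0
grip_force: 1.1
```

apply_moves(
  targets=[
    {"rx": 0, "ry": 0, "rz": 0, "x": 3, "y": 0, "z": -3, "claw": 0},
    {"rx": 0, "ry": 0, "rz": 0, "x": 3, "y": 0, "z": -2, "claw": 0},
    {"rx": 0, "ry": 0, "rz": 0, "x": 4, "y": 0, "z": -1, "claw": 0},
    {"rx": 0, "ry": 0, "rz": 0, "x": 3, "y": 0, "z": 0, "claw": 0},
    {"rx": 0, "ry": 0, "rz": 0, "x": 2, "y": 0, "z": 0, "claw": 0},
  ],
)

```text
clock: 14.75
eef_pos: [0.4637, -0.0018, 0.0706]
tool_rot: [0.079, 2.934, 0.008]
force: [-3.6, 0.2, -2.3]
gripper_width: 0.0001
grip_force: 1.7
```

apply_moves(
  targets=[
    {"rx": 0, "ry": 0, "rz": 0, "x": 1, "y": 0, "z": 0, "claw": 0},
    {"rx": 0, "ry": 0, "rz": 0, "x": 1, "y": 0, "z": 0, "claw": 0},
    {"rx": 0, "ry": 0, "rz": 0, "x": 1, "y": 0, "z": 0, "claw": 0},
  ],
)

```text
clock: 15.12
eef_pos: [0.4676, -0.0018, 0.0712]
tool_rot: [0.08, 2.932, 0.009]
force: [-3.4, 1.2, -2.2]
gripper_width: 0.0004
grip_force: 1.9
```

apply_moves(
  targets=[
    {"rx": 0, "ry": 0, "rz": 0, "x": 1, "y": 0, "z": 0, "claw": 0},
    {"rx": 0, "ry": 0, "rz": 0, "x": 1, "y": 0, "z": 0, "claw": 0},
    {"rx": 0, "ry": 0, "rz": 0, "x": 1, "y": 0, "z": 0, "claw": 0},
  ],
)

```text
clock: 15.5
eef_pos: [0.4698, -0.002, 0.071]
tool_rot: [0.08, 2.934, 0.009]
force: [-7.4, 0.0, 1.9]
gripper_width: 0.0003
grip_force: 4.2
```

apply_moves(
  targets=[
    {"rx": 0, "ry": 0, "rz": 0, "x": 1, "y": 0, "z": 0, "claw": 0},
    {"rx": 0, "ry": 0, "rz": 0, "x": 1, "y": 0, "z": 0, "claw": 0},
  ],
)

```text
clock: 15.75
eef_pos: [0.4701, -0.002, 0.0708]
tool_rot: [0.08, 2.937, 0.009]
force: [-13.3, 1.1, 9.1]
gripper_width: 0.0001
grip_force: 7.0
```

apply_moves(
  targets=[
    {"rx": 0, "ry": 0, "rz": 0, "x": 1, "y": 0, "z": 0, "claw": 0},
    {"rx": 0, "ry": 0, "rz": 0, "x": 1, "y": 0, "z": 0, "claw": 0},
  ],
)

```text
clock: 16.0
eef_pos: [0.4703, -0.002, 0.0704]
tool_rot: [0.081, 2.941, 0.009]
force: [-17.7, 0.5, 13.3]
gripper_width: 0.0002
grip_force: 8.8
```

apply_moves(
  targets=[
    {"rx": 0, "ry": 0, "rz": 0, "x": 1, "y": 0, "z": 0, "claw": 0},
    {"rx": 0, "ry": 0, "rz": 0, "x": 1, "y": 0, "z": 0, "claw": 0},
  ],
)

```text
clock: 16.25
eef_pos: [0.4705, -0.002, 0.0697]
tool_rot: [0.081, 2.945, 0.008]
force: [-21.6, 1.7, 13.9]
gripper_width: 0.0001
grip_force: 10.4
```

apply_moves(
  targets=[
    {"rx": 0, "ry": 0, "rz": 0, "x": -10, "y": 0, "z": 0, "claw": 0},
    {"rx": 0, "ry": 0, "rz": 0, "x": -25, "y": 0, "z": 0, "claw": 0},
    {"rx": 0, "ry": 0, "rz": 0, "x": -5, "y": 0, "z": 35, "claw": 0},
    {"rx": 0, "ry": 0, "rz": 0, "x": 0, "y": 20, "z": 50, "claw": 0},
    {"rx": 0, "ry": 4, "rz": 0, "x": 10, "y": 30, "z": 50, "claw": 0},
    {"rx": 0, "ry": 8, "rz": 0, "x": 20, "y": 30, "z": 50, "claw": 0},
    {"rx": 0, "ry": 0, "rz": 0, "x": 40, "y": 0, "z": 30, "claw": 0},
    {"rx": 0, "ry": 0, "rz": 0, "x": 40, "y": 0, "z": 0, "claw": 0},
    {"rx": 0, "ry": 0, "rz": 0, "x": 0, "y": 0, "z": 0, "claw": 0},
  ],
)

```text
clock: 17.38
eef_pos: [0.5517, 0.0783, 0.2879]
tool_rot: [0.087, 3.132, 0.001]
force: [-1.6, -0.0, -0.1]
gripper_width: 0.0001
grip_force: 0.0
```

```bash
python3 - <<'E'
from h import *
im=save("scene","s5.png");w=save("wrist","w5.png")
a=cv2.resize(im[120:300,220:350],None,fx=2.3,fy=2.3);b=cv2.resize(w,(490,368))
c=np.zeros((420,790,3),np.uint8);c[:a.shape[0],:a.shape[1]]=a;c[:368,300:790]=b;cv2.imwrite("pics/m5.png",c)
E
```

```text
(no output)
```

View pics/m5.png

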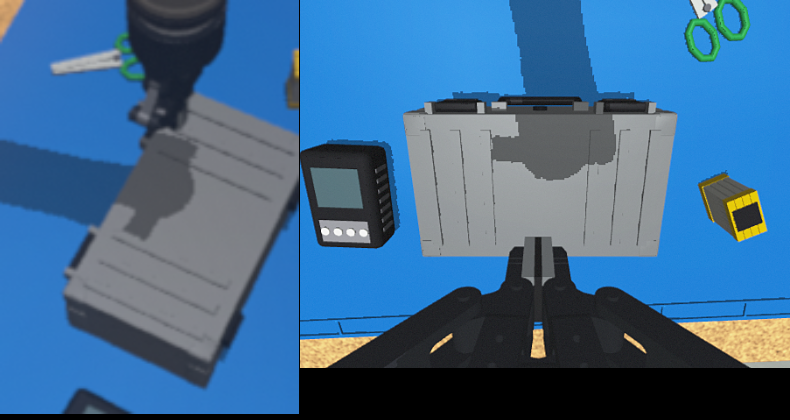

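```bash
python3 -c "
from plant import *
print(job_done())"
```

```text
the job is handed in; nothing more can be done
None
```

I pushed the lid shut to its stop, then pushed both latches home against the case front. The drone and the things around the case appear undisturbed, and I handed the job in at about 17.5 s.

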